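# Match the flap's hinge knuckle to the jamb leaf and hold it for the pin

### The arm

A 7-joint arm with a two-finger parallel gripper is mounted at the origin on the work surface. World frame = base frame: x ahead of the robot, y to its left, z up, the work surface at z = 0. Lengths are in m, angles in rad, forces in N, time in s.
With the tool pointing down it reaches from about 0.425 to 0.95 m from the base axis. Payload 4.7 kg.
Tool frame: the origin (TCP) lies midway between the tips of the shut fingers; the grasp point (between the pads) lies 19 mm behind it; z points along the fingers, y is the direction in which the jaws open and shut (so a half turn about z gives the same grasp; the last joint's range is limited). The gripper opens to 85 mm and grips with 20 to 120 N. Pads are 22 mm wide; open, the fingers measure 114 mm over their backs; the gripper's body (76 mm by 85 mm) begins 54 mm behind the grasp point. The pads swing forward as they close: fully open they stand 13 mm farther back than shut.
Start: joints at [1.236, 0.469, -0.049, 1.532, 0.024, 1.141, -0.082], TCP at [0.203, -0.644, 0.2] pointing down, gripper open.
Joint ranges: [-2.59, 2.59], [-0.33, 1.99], [-1.39, 1.29], [0.1, 2.45], [-1.04, 4.18], [0.21, 1.99], [-2.66, 2.66]. Speed limits (rad/s): [2.57, 2.57, 3.14, 3.14, 3.14, 3.14, 3.14].

### API

Orientations are given as a rotation vector (axis times angle).
In Python, from plant import readout, imaging, workorder gives the robot as it stands.
- The arm moves only by the shell command python3 -m jog 'ROWS' [FORCE]. ROWS is JSON, one flat list of numbers, 7 for each row, row after row: the shift along the tool's x, y, z in mm, then the turn, a rotation vector about the tool's x, y, z in rad, then the gripper's target within -1 to 1 (fully open at 1, half-way at 0, shut at -1). In form: [x, y, z, rx, ry, rz, claw, x, y, z, rx, ry, rz, claw, ...]. A call has 1 to 12 rows; each row shifts and turns the pose as measured when the row begins, along the tool's axes as they then stand; what a row does not reach is not made up. A row lasts 1/10 s, in which the tool goes at most 50 mm and 8.59 degrees, less where a joint would pass 70% of its speed; a pose out of reach is approached as far as the arm can. A call with a gripper value outside its range is refused whole. The fingers move at their own pace and stop on an object; FORCE is the grip in N (left out, the last holds). Time passes only in rows, so rows that do not move let the fingers close. It gives the time, the measured TCP pose, the force and the opening at its end, in the units of the state.
- readout.get_state(): the state, without advancing time (a new reading comes with each control period).
- imaging.read_camera(name): name is "scene" or "top" or "wrist"; returns a dict with "pixels" (480x640x3 uint8, red, green, blue), "mtx" (3x3 intrinsics, pixels), "k1" (the pictures are not rectified: a ray, as slopes to the right and down, at radius r is drawn at 1 + k1 r^2 times it, then the intrinsics apply), "pose" (4x4, takes a point from camera to world coordinates); the wrist camera has in their place "mount" (4x4, takes a point from camera to tool coordinates, whose origin is the TCP and whose axes are the flange's). Camera axes: x right, y down, z forward; pixel columns grow to the right and rows downward; lengths in m; the calibration is good to about 2 mm. A picture is of the moment at which its call begins: read the wrist's pose just before it. There is no depth.
- workorder.job_done(): hands the job in, once; it reports no verdict.
The state is a dict: "clock": time; "joints": joint angles; "dq": joint speeds; "tau": joint torques, N m; "position": TCP position; "orientation": TCP orientation; "contact_force": force on the tool from outside, world axes, zero at the start; "torque": the same for the moment, N m; "grip_width": finger opening in m.
Only numpy, scipy, OpenCV 4.12 (cv2) and the standard library are available. Lean on these libraries where they do the work, as an engineer would, in place of code of your own. Each camera call takes 0.05 s, during which the arm holds its last target.

### The job

Take the pale oak flap with the brass hinge leaf by its upright pull, and bring its single knuckle down between the two brass knuckles on the jamb block so that the three holes line up for the pin, with the flap level and sticking straight out from the block. Finish while still holding it there, steady in the gripper and without forcing it against the block; do not let go. Leave the dark flap, the pin and everything else on the bench where they are.

Things in the scene. Friction and masses are not known exactly. Their poses are not given: they have to be found in the camera images.
- flap_grip (a point): Centre of the upright pull on the pale oak flap to be fitted: a block 16 (x) x 60 (y) x 34 mm tall, on the board's top face. Take it from above across its 16 mm (fingers close along x). Axes: x level from the pull to the knuckle, y along the hinge axis, z up. Starts 34 mm above the bench: 20 mm above the board's top face, 14 mm below the pull's top.
- flap_eye (a point): Centre of the hole of the flap's single brass knuckle: a tube along y, 30 mm long, 24 mm outside, hole 14 mm. Lies 78 mm in +x from flap_grip and 22 mm below it, 12 mm above the board's underside. Same axes as flap_grip.
- jamb_eye (a point): Point on the hinge axis midway between the jamb block's two brass knuckles, where flap_eye must come; 100 mm above the bench. Axes: x level, into the block; y along the hinge axis; z up. The knuckles are tubes along y, 24 mm outside, hole 14 mm, 18 mm long, 36 mm apart (clear gap), open from above and from -x. Fitted, the flap's axes point as these do and it overhangs freely to -x.
- spare_grip (a point): Centre of the pull of the dark wooden flap with a steel leaf with two knuckles, otherwise the same size as the pale one; not needed, leave it where it is.
- pin: Brass hinge pin with a bent end, 8 mm thick, 93 mm long, lying flat on the bench; origin at its middle on the bench. Leave it.
- hammer: Hammer lying on the bench. Leave it.
- driver: Screwdriver lying on the bench. Leave it.
- brush: Brush lying on the bench. Leave it.
- jar: Amber jar with a steel lid, 70 mm wide, 90 mm tall; origin under its centre. Leave it.
- mug: White mug, 76 mm wide, 90 mm tall; origin under its centre. Leave it.
- flap: The pale flap, 0.14 to 0.28 kg, lying flat, pull up: board 90 (x) x 70 (y) x 14 mm; origin at the centre of its underside, 15 mm in +x from flap_grip and 34 mm below it, same axes. A brass leaf 4 mm thick lies on its top from x = 18 mm to the edge; a 30 mm wide tongue of it goes on to the knuckle, whose axis is 18 mm beyond the board's edge.
- jamb: Oak jamb block fixed to the bench, 80 (x) x 120 (y) x 102 mm tall; origin under its centre, 53.5 mm in +x from jamb_eye, same axes. Its upright front face is 13.5 mm in +x from jamb_eye; a ledge sticks out of it, its top 13.5 mm below jamb_eye, its front edge 6 mm in -x from it. So a level knuckle in the gap that touches face or ledge is 1.5 mm off true.
There are look-alikes about, which are no part of the job. What is shaped like the flap but red or turquoise is not meant.

How it is judged:
By the outcome, as a careful person would: the job done as asked, in the order asked, and still so for the second after the job is handed in, while the arm keeps its last pose, push and grip.
It also fails if it takes over 42 s, if anything falls off the work surface, if the arm or the gripper's body presses on something with over 40 N, if the wrist force passes 120 N, or if a joint passes its speed limit or range.

## Working session

There is one attempt and no reset: what is moved stays moved. The work goes in short steps, Python scripts to look and compute and a shell command to move; the robot and the scene stay as the last step left them, time stands still between calls to the robot, and variables do not carry over. Pictures are saved under pics/ and viewed, and the job is handed in when it is done.

```bash
ls; mkdir -p pics; cat > h.py <<'E'
import numpy as np, cv2
from scipy.spatial.transform import Rotation as R
from plant import readout, imaging
def T(s=None):
    s=s or readout.get_state(); M=np.eye(4); M[:3,:3]=R.from_rotvec(s["orientation"]).as_matrix(); M[:3,3]=s["position"]; return M
def cap(n,name):
    Tw=T(); c=imaging.read_camera(n); P=c["pose"] if "pose" in c else Tw@np.array(c["mount"])
    cv2.imwrite(f"pics/{name}.png",cv2.cvtColor(c["pixels"],cv2.COLOR_RGB2BGR))
    np.savez(f"{name}.npz",px=c["pixels"],K=c["mtx"],k1=c["k1"],P=P); return load(name)
def load(name):
    d=np.load(f"{name}.npz"); return dict(px=d["px"],K=d["K"],k1=float(d["k1"]),P=d["P"])
def ray(c,u,v):
    D=np.array([c["k1"],0,0,0,0]); 
    p=cv2.undistortPointsIter(np.array([[[u,v]]],float),c["K"],D,None,None,(3,50,1e-10))[0,0]
    return c["P"][:3,3], c["P"][:3,:3]@np.array([p[0],p[1],1])
def onz(c,u,v,z):
    o,d=ray(c,u,v); return o+d*(z-o[2])/d[2]
def tri(l):
    A=np.zeros((3,3));b=np.zeros(3)
    for c,u,v in l:
        o,d=ray(c,u,v);d=d/np.linalg.norm(d);M=np.eye(3)-np.outer(d,d);A+=M;b+=M@o
    return np.linalg.solve(A,b)
def proj(c,p):
    q=np.linalg.inv(c["P"])@np.append(p,1);
    r,_=cv2.projectPoints(q[None,:3],np.zeros(3),np.zeros(3),c["K"],np.array([c["k1"],0,0,0,0.]));return r[0,0]
E
python3 - <<'E'
from h import *
for n in ["scene","top","wrist"]:
    c=cap(n,n+"0"); print(n,c["K"].tolist(),c["k1"],c["P"].round(3).tolist())
s=readout.get_state();print(s)
E
```

```text
pics
scene [[599.6562316982919, 0.0, 314.1157905019386], [0.0, 599.6562316982919, 230.38124941345296], [0.0, 0.0, 1.0]] -0.1685483111278462 [[0.459, 0.575, -0.677, 1.408], [0.888, -0.316, 0.334, -0.392], [-0.022, -0.755, -0.656, 0.913], [0.0, 0.0, 0.0, 1.0]]
top [[441.65858585607674, 0.0, 321.89049150521424], [0.0, 441.65858585607674, 242.92511392066774], [0.0, 0.0, 1.0]] -0.020347797236437603 [[0.027, -0.996, 0.088, 0.448], [-1.0, -0.026, 0.017, 0.049], [-0.015, -0.089, -0.996, 0.999], [0.0, 0.0, 0.0, 1.0]]
wrist [[349.6292140720288, 0.0, 318.49223959960034], [0.0, 349.6292140720288, 236.87121586880434], [0.0, 0.0, 1.0]] -0.016875123905403612 [[0.301, -0.901, -0.313, 0.285], [-0.954, -0.285, -0.097, -0.619], [-0.002, 0.328, -0.945, 0.374], [0.0, 0.0, 0.0, 1.0]]
{'clock': 0.15, 'joints': array([ 1.23611787,  0.4692728 , -0.04858079,  1.53339564,  0.02409028,
        1.14100348, -0.08229371]), 'dq': array([-0.00018361, -0.00231785, -0.00032825, -0.0029194 ,  0.00124475,
        0.00070572,  0.00106474]), 'tau': array([ 6.98377335e-04, -5.10768414e+01, -4.66862472e-02, -2.37979513e+01,
        1.07649324e-02,  5.36443069e-03, -6.54305943e-07]), 'position': array([ 0.20306455, -0.64322509,  0.19930139]), 'orientation': array([-3.10349054e+00, -4.78245589e-01,  4.24954994e-04]), 'contact_force': array([ 0.77484954, -0.43259461, -0.24957407]), 'torque': array([0.02472545, 0.0242868 , 0.04955167]), 'grip_width': 0.0852922822866251}
```

View pics/scene0.png

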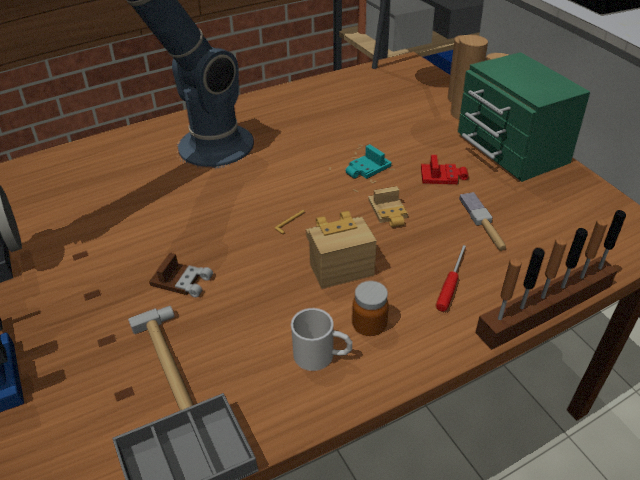

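View pics/top0.png

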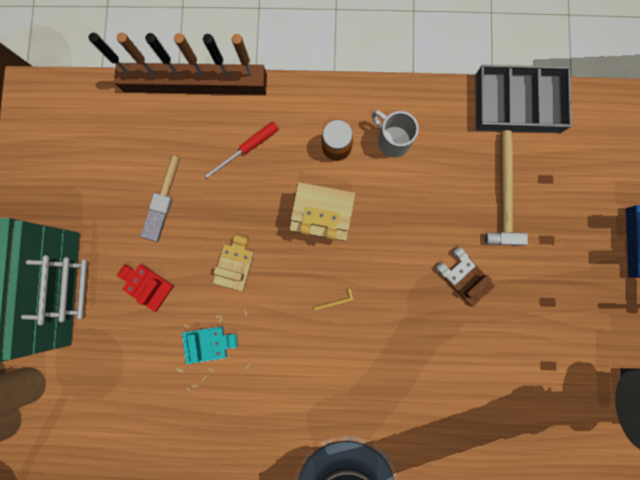

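View pics/wrist0.png

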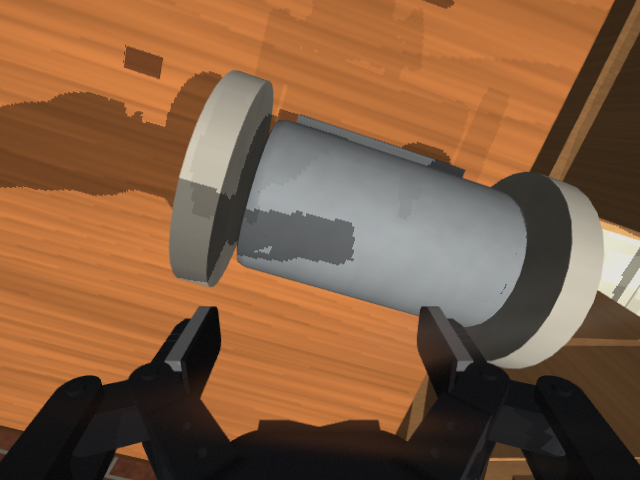

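Flap-shaped things in the top view: pale oak with a brass single knuckle (233,265), red (145,287), turquoise (207,345), and dark with a steel leaf and two knuckles (465,277). Pale oak fits the description. I'll confirm it in an enlarged crop.

```bash
python3 - <<'E'
import cv2,numpy as np
t=cv2.imread("pics/top0.png");s=cv2.imread("pics/scene0.png")
a=cv2.resize(t[170:310,200:370],None,fx=4.7,fy=4.2,interpolation=cv2.INTER_CUBIC)
cv2.imwrite("pics/cropt.png",cv2.resize(t[175:300,200:365],None,fx=4.8,fy=4.8,interpolation=cv2.INTER_CUBIC)[:600,:800])
cv2.imwrite("pics/crops.png",cv2.resize(s[175:295,290:420],None,fx=5,fy=5,interpolation=cv2.INTER_CUBIC))
E
```

```text
(no output)
```

View pics/cropt.png

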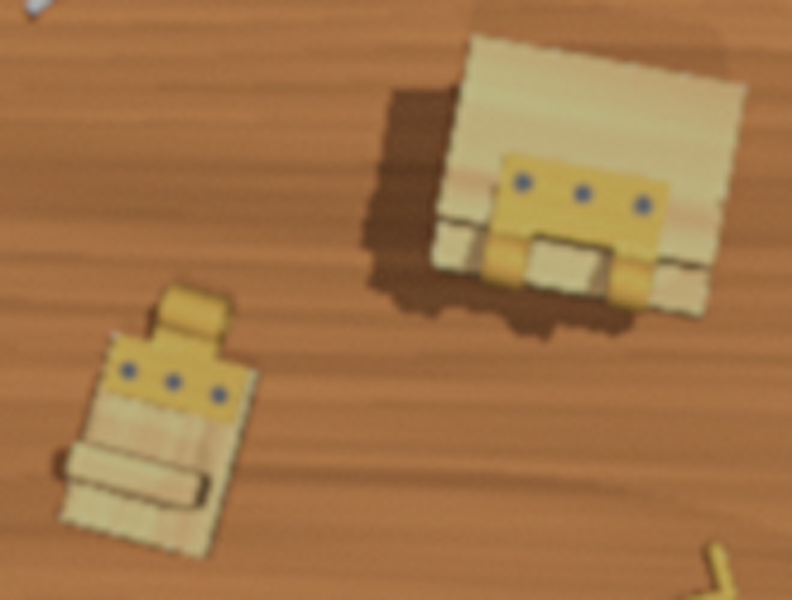

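View pics/crops.png

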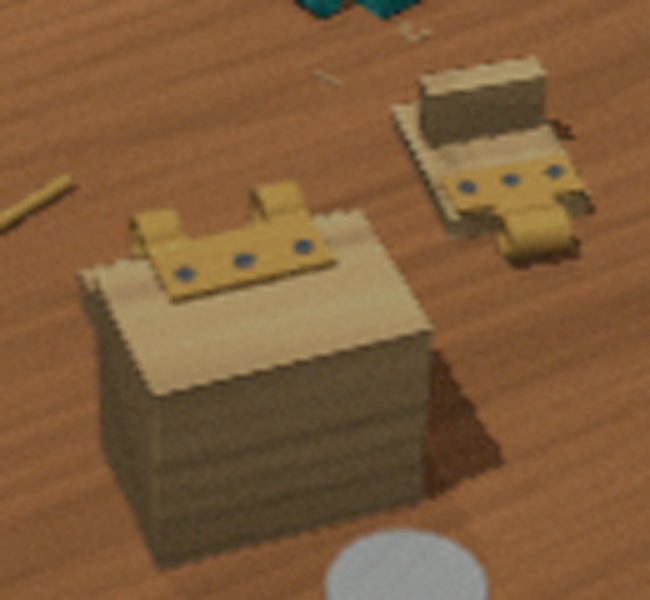

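Crop shows the pale flap with one brass knuckle (190,310 in the crop) and an upright pull (137,475), and the jamb knuckles at (505,255) and (632,275). Now rough poses.

```bash
python3 - <<'E'
from h import *
c=load("top0"); s=load("scene0")
f=lambda u,v:(200+(u+.5)/4.8-.5,175+(v+.5)/4.8-.5)
g=lambda u,v:(290+(u+.5)/5-.5,175+(v+.5)/5-.5)
F=[onz(c,*f(u,v),.018) for u,v in[(128,370),(173,382),(220,395)]]
J=[onz(c,*f(u,v),.106) for u,v in[(523,182),(582,193),(643,205)]]
print(np.round(F,4),np.round(J,4))
print("tri flap", [tri([(c,*f(*a)),(s,*g(*b))]).round(4) for a,b in [((128,370),(555,171)),((173,382),(511,180)),((220,395),(467,187))]])
print("tri jamb", [tri([(c,*f(*a)),(s,*g(*b))]).round(4) for a,b in [((523,182),(304,246)),((582,193),(245,260)),((643,205),(185,273))]])
for n,z,P in(("pulltop",.048,[(78,445),(212,475),(203,508),(66,477)]),("board",.014,[(112,333),(257,372),(207,556),(62,520)]),("jamb",.102,[(474,36),(745,86),(718,265),(437,217)])):
    p=np.array([onz(c,*f(*q),z) for q in P]); print(n,p.round(4).tolist(),p.mean(0).round(4), [round(float(np.degrees(np.arctan2(*(b-a)[[1,0]]))),1) for a,b in ((p[1],p[0]),(p[2],p[3]),(p[3],p[0]),(p[2],p[1]))])
E
```

```text
[[0.5096 0.2794 0.018 ]
 [0.5046 0.2581 0.018 ]
 [0.4992 0.2359 0.018 ]] [[0.5887 0.0936 0.106 ]
 [0.5846 0.0684 0.106 ]
 [0.5801 0.0423 0.106 ]]
tri flap [array([0.5104, 0.2813, 0.0145]), array([0.5053, 0.2599, 0.0138]), array([0.5   , 0.238 , 0.0143])]
tri jamb [array([0.5899, 0.0952, 0.1032]), array([0.5857, 0.0697, 0.103 ]), array([0.5812, 0.0437, 0.1034])]
pulltop [[0.4734, 0.2934, 0.048], [0.4616, 0.2322, 0.048], [0.4467, 0.2357, 0.048], [0.4588, 0.2981, 0.048]] [0.4601 0.2648 0.048 ] [79.1, 79.0, -18.1, -13.0]
board [[0.527, 0.2886, 0.014], [0.5106, 0.2197, 0.014], [0.4245, 0.2395, 0.014], [0.4392, 0.3079, 0.014]] [0.4753 0.264  0.014 ] [76.5, 77.9, -12.4, -12.9]
jamb [[0.6523, 0.1169, 0.102], [0.6333, -0.0001, 0.102], [0.5558, 0.0098, 0.102], [0.5733, 0.1301, 0.102]] [0.6037 0.0642 0.102 ] [80.8, 81.7, -9.5, -7.3]
```

Rough result: flap grip ≈ (0.460, 0.265) at yaw ≈ -13°; jamb eye ≈ (0.551, 0.073) at yaw ≈ -9.5°. First I go straight up, clear of the spool-like object below, then swing over.

```bash
python3 -m jog '[0,0,-40,0,0,0,1,0,0,-40,0,0,0,1,0,0,-40,0,0,0,1,37,-19,0,0,0,0,1,37,-19,0,0,0,0,1,37,-19,0,0,0,0,1,37,-19,0,0,0,0,1,37,-19,0,0,0,0,1,37,-19,0,0,0,0,1,37,-19,0,0,0,0,1,37,-19,0,0,0,0,1,37,-19,0,0,0,0,1]' 40
```

```text
clock: 1.35
position: [0.4713, -0.3769, 0.3189]
orientation: [-3.102, -0.45, 0.011]
contact_force: [0.3, 0.0, -0.3]
grip_width: 0.0854
```

```bash
python3 -m jog '[20,-40,0,0,0,0,1,20,-40,0,0,0,0,1,20,-40,0,0,0,0,1,20,-40,0,0,0,0,1,20,-40,0,0,0,0,1,20,-40,0,0,0,0,1,20,-40,0,0,0,0,1,20,-40,0,0,0,0,1,3,-37,0,0,0,0,1,3,-37,0,0,0,0,1,3,-37,0,0,0,0,1,3,-37,0,0,0,0,1]'; python3 -m jog '[3,-37,0,0,0,0,1,3,-37,0,0,0,0,1,3,-37,0,0,0,0,1,3,-37,0,0,0,0,1,0,0,20,0,0,-0.149,1,0,0,20,0,0,-0.149,1,0,0,20,0,0,-0.149,1,0,0,20,0,0,-0.149,1,0,0,20,0,0,-0.149,1,0,0,20,0,0,-0.149,1,0,0,10,0,0,-0.149,1,0,0,0,0,0,0,1]'
python3 - <<'E'
from h import *
print(T().round(3), readout.get_state()["joints"].round(2)); cap("wrist","w1")
E
```

```text
clock: 2.55
position: [0.5034, 0.1424, 0.3183]
orientation: [-3.099, -0.454, 0.016]
contact_force: [0.5, -0.2, 0.5]
grip_width: 0.0854
clock: 3.75
position: [0.4628, 0.3017, 0.1836]
orientation: [-2.445, -1.947, 0.009]
contact_force: [0.3, -0.5, -0.3]
grip_width: 0.0851
[[ 0.224  0.974 -0.015  0.463]
 [ 0.975 -0.224  0.009  0.302]
 [ 0.006 -0.016 -1.     0.184]
 [ 0.     0.     0.     1.   ]] [-0.02  0.4  -0.8   1.81  0.3   1.07 -1.16]
```

View pics/w1.png

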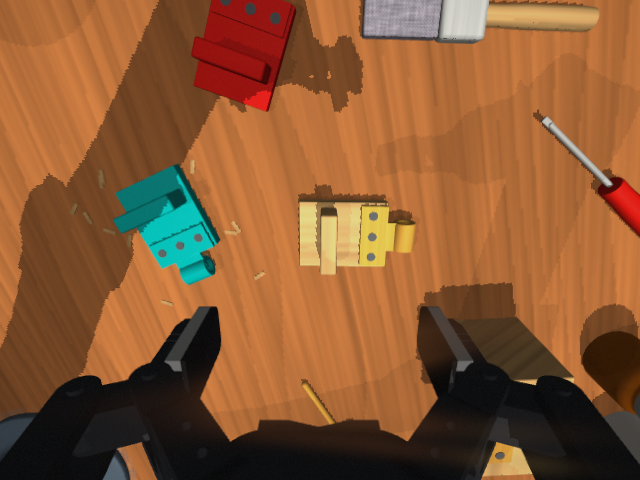

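The wrist view shows the pale flap with its pull at (329,240), screws at (373,216/237/257) and its knuckle at (404,236). It is nearly square to the jaws.

```bash
python3 - <<'E'
import cv2
t=cv2.imread("pics/w1.png")
cv2.imwrite("pics/w1c.png",cv2.resize(t[190:285,290:425],None,fx=5.9,fy=5.9,interpolation=cv2.INTER_CUBIC)[:600,:800])
E
```

```text
(no output)
```

View pics/w1c.png

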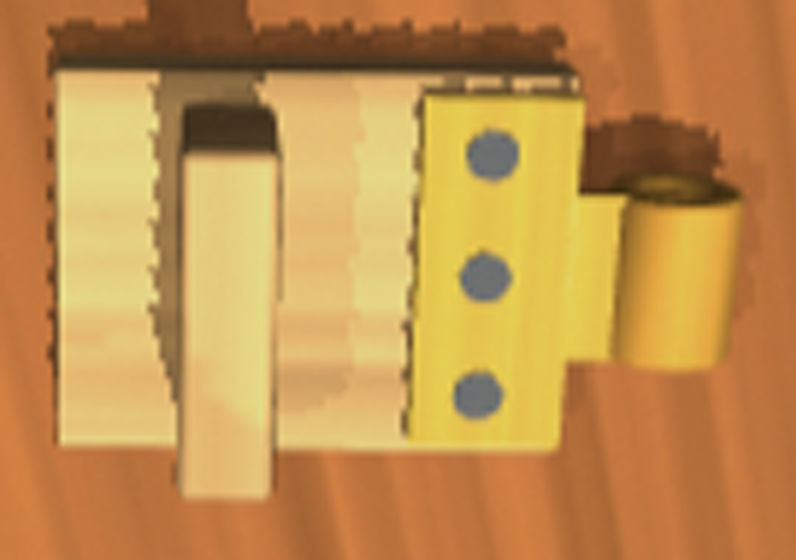

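```bash
cat >> h.py <<'E'
def togo(x,y,z,yawy):
    """print shift in tool axes and turn to reach TCP with tool y along yaw, pointing straight down"""
    M=T(); a=np.radians(yawy); Y=np.array([np.cos(a),np.sin(a),0]);Z=np.array([0,0,-1.]);D=np.c_[np.cross(Y,Z),Y,Z]
    rv=R.from_matrix(M[:3,:3].T@D).as_rotvec()
    print("pos",M[:3,3].round(4),"shift mm",(M[:3,:3].T@(np.array([x,y,z])-M[:3,3])*1e3).round(1),"turn",rv.round(4))
E
python3 - <<'E'
from h import *
c=load("w1"); f=lambda u,v:(290+(u+.5)/5.9-.5,190+(v+.5)/5.9-.5)
yaw=lambda d:round(float(np.degrees(np.arctan2(d[1],d[0]))),2)
p=np.array([onz(c,*f(*q),.048) for q in [(183,153),(277,153),(272,497),(180,497)]])
print(p.round(4).tolist(),p.mean(0).round(4),yaw(p[0]-p[3])-90,yaw(p[1]-p[2])-90, [np.linalg.norm(p[i]-p[i-1]).round(4) for i in range(4)])
s=np.array([onz(c,*f(*q),.018) for q in [(493,155),(486,277),(478,395)]]);print(s.round(4),yaw(s[0]-s[2])-90)
b=np.array([onz(c,*f(*q),.014) for q in [(60,72),(60,445),(560,450)]]);print(b.round(4),yaw(b[0]-b[1])-90,yaw(b[2]-b[1]),(b[0]+b[2])/2)
psi=np.radians(yaw(p[1]-p[2])-90);ux=np.array([np.cos(psi),np.sin(psi)])
print("grip from board",((b[0]+b[2])/2)[:2]-.015*ux)
togo(*p.mean(0)[:2],.13,-13)
E
```

```text
[[0.4632, 0.2998, 0.048], [0.4775, 0.2966, 0.048], [0.4645, 0.2394, 0.048], [0.4497, 0.2427, 0.048]] [0.4637 0.2696 0.048 ] -13.310000000000002 -12.790000000000006 [np.float64(0.0587), np.float64(0.0146), np.float64(0.0587), np.float64(0.0152)]
[[0.5125 0.2799 0.018 ]
 [0.5075 0.2585 0.018 ]
 [0.5023 0.2371 0.018 ]] -13.510000000000005
[[0.4435 0.3094 0.014 ]
 [0.4268 0.2422 0.014 ]
 [0.515  0.2216 0.014 ]] -13.930000000000007 -13.17 [0.47924794 0.26548033 0.014     ]
grip from board [0.46462012 0.268801  ]
pos [0.4632 0.3019 0.1843] shift mm [-31.7   8.7  54. ] turn [-0.0153 -0.0062 -0.0016]
```

```bash
python3 -m jog '[-16,4,27,-0.008,-0.003,0.001,1,-16,4,27,-0.008,-0.003,0.001,1,0,0,0,0,0,0,1,0,0,0,0,0,0,1]'
python3 - <<'E'
from h import *
togo(.4642,.2685,.021,-13.2); cap("wrist","w2"); togo(.4642,.2685,.021,-13.2)
E
```

```text
clock: 4.2
position: [0.4659, 0.2714, 0.133]
orientation: [2.472, 1.937, 0.014]
contact_force: [-0.2, -0.1, -0.2]
grip_width: 0.085
pos [0.4659 0.2714 0.133 ] shift mm [ -4.   -1.7 112. ] turn [ 0.0067 -0.0061 -0.0113]
pos [0.4659 0.2712 0.133 ] shift mm [ -3.7  -1.8 112. ] turn [ 0.0068 -0.0056 -0.0111]
```

View pics/w2.png

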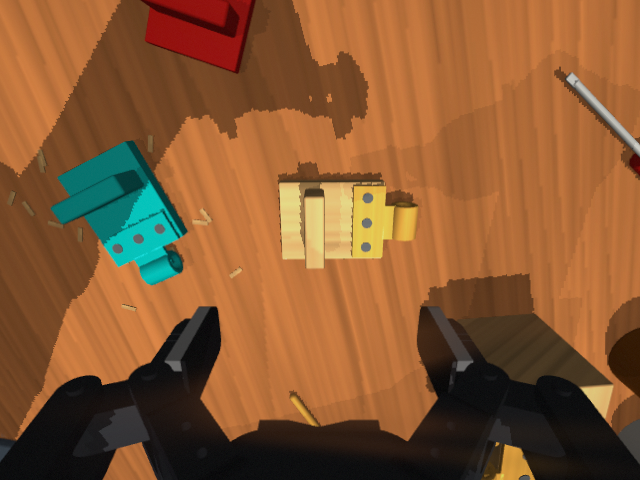

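Pull at (314,230) lies close to the finger midline (318). I descend.

```bash
python3 -m jog '[-2,-1,26,0.003,-0.003,-0.006,1,-2,-1,26,0.003,-0.003,-0.005,1,0,0,26,0,0,0,1,0,0,12,0,0,0,1,0,0,0,0,0,0,1,0,0,0,0,0,0,1]'
python3 - <<'E'
from h import *
togo(.4642,.2685,.021,-13.2)
E
```

```text
clock: 4.85
position: [0.4712, 0.278, 0.0509]
orientation: [2.463, 1.947, 0.033]
contact_force: [-0.2, 0.0, 0.7]
grip_width: 0.0856
pos [0.4712 0.278  0.0509] shift mm [-11.3  -5.1  29.7] turn [ 0.0147 -0.0153 -0.0025]
```

```bash
python3 -m jog '[-11,-5,5,0.015,-0.015,-0.002,1,0,0,0,0,0,0,1,0,0,0,0,0,0,1]'
python3 - <<'E'
from h import *
togo(.4642,.2685,.021,-13.2)
E
```

```text
clock: 5.15
position: [0.4652, 0.2692, 0.0485]
orientation: [2.462, 1.95, 0.006]
contact_force: [0.6, -0.2, -0.8]
grip_width: 0.0857
pos [0.4652 0.2692 0.0485] shift mm [-1.  -0.8 27.5] turn [ 0.0026 -0.0027 -0.0008]
```

```bash
python3 -m jog '[-2,-1,12,0.003,-0.003,0,1,-2,-1,12,0.003,-0.003,0,1,-1,0,4,0,0,0,1,0,0,0,0,0,0,1]'
python3 - <<'E'
from h import *
togo(.4642,.2685,.021,-13.2)
E
```

```text
clock: 5.55
position: [0.4621, 0.264, 0.0184]
orientation: [-2.464, -1.949, 0.008]
contact_force: [-0.0, 0.4, 0.8]
grip_width: 0.0853
pos [0.4621 0.264  0.0184] shift mm [ 4.8  1.  -2.7] turn [-0.0034  0.0039 -0.0017]
```

```bash
python3 -m jog '[4,1,-3,-0.003,0.004,-0.002,1,0,0,0,0,0,0,1,0,0,0,0,0,0,1]'
python3 - <<'E'
from h import *
togo(.4642,.2685,.021,-13.2)
E
```

```text
clock: 5.85
position: [0.464, 0.2684, 0.0214]
orientation: [-2.46, -1.952, -0.0]
contact_force: [-0.2, -0.1, -0.2]
grip_width: 0.0855
pos [0.464  0.2684 0.0214] shift mm [0.1 0.1 0.4] turn [-0.0006 -0.0006  0.001 ]
```

```bash
python3 -m jog '[0,0,0,0,0,0,-1,0,0,0,0,0,0,-1,0,0,0,0,0,0,-1,0,0,0,0,0,0,-1,0,0,0,0,0,0,-1,0,0,0,0,0,0,-1,0,0,0,0,0,0,-1,0,0,0,0,0,0,-1]' 80
python3 - <<'E'
from h import *
togo(.4642,.2685,.021,-13.2);cap("wrist","w3")
E
```

```text
clock: 6.65
position: [0.4646, 0.2686, 0.0221]
orientation: [-2.461, -1.952, -0.003]
contact_force: [0.3, 0.0, -0.3]
grip_width: -0.0003
pos [0.4646 0.2686 0.0221] shift mm [-0.2 -0.3  1.1] turn [ 0.0007 -0.0015  0.0008]
```

View pics/w3.png

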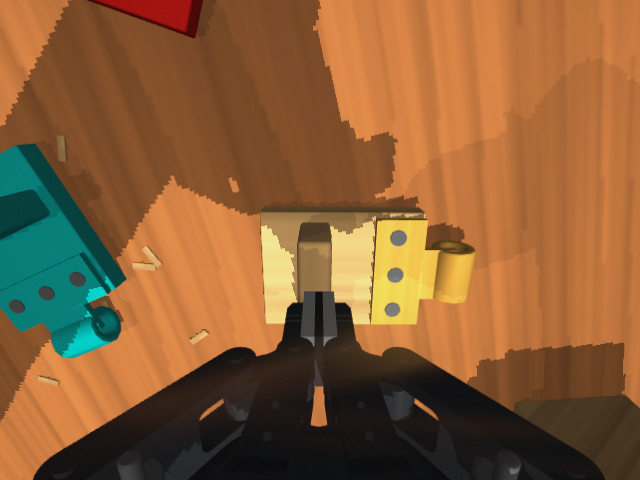

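```bash
python3 - <<'E'
from h import *
w=load("w3");M=T();print(proj(w,M[:3,3]),proj(w,M[:3,3]+[0,0,.019]))
t=cap("top","t3");print("top",proj(t,M[:3,3]),proj(t,M[:3,3]+[0,0,.019]));s=cap("scene","s3");print(proj(s,M[:3,3]))
a=cv2.imread("pics/t3.png")[180:330,170:330];b=cv2.imread("pics/s3.png")[120:270,320:480]
cv2.imwrite("pics/m3.png",np.hstack([cv2.resize(x,(400,375),interpolation=cv2.INTER_CUBIC) for x in(a,b)]))
E
```

```text
[316.47555393 277.4905542 ] [316.29324779 294.08557681]
top [229.69656881 271.98680896] [227.75044907 271.78552477]
[385.40534166 197.58147104]
```

View pics/m3.png

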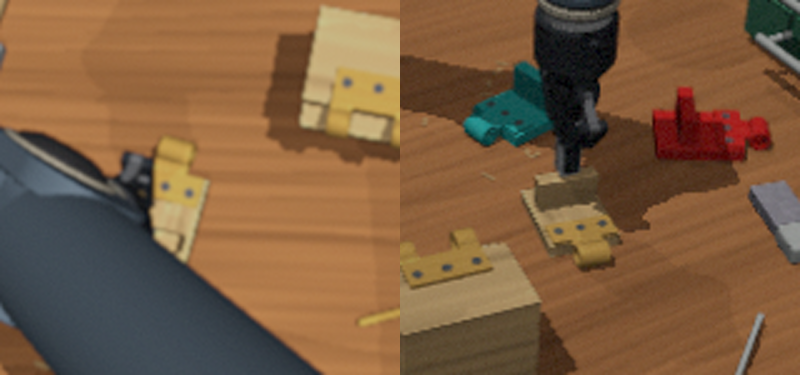

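```bash
python3 - <<'E'
from h import *
a=cv2.imread("pics/w3.png")[195:345,240:440]
cv2.imwrite("pics/w3c.png",cv2.resize(a,(800,600),interpolation=cv2.INTER_CUBIC))
w=load("w3");M=T()
for dx in(0,.011):
  for dz in(0,-.01,-.02,-.03,-.04):
    q=proj(w,(M@[dx,0,dz,1])[:3]);print(dx,dz,q.round(1),((q-[240,195])*4).round())
yaw=lambda d:round(float(np.degrees(np.arctan2(d[1],d[0]))),2)
s=[onz(w,*q,.018) for q in[(399,238),(395.5,275),(392,310)]];print(np.round(s,4),yaw(s[0]-s[2])-90)
E
```

```text
0 0 [316.5 277.4] [306. 330.]
0 -0.01 [316.4 285.8] [306. 363.]
0 -0.02 [316.3 295.1] [305. 400.]
0 -0.03 [316.2 305.4] [305. 442.]
0 -0.04 [316. 317.] [304. 488.]
0.011 0 [316.5 259. ] [306. 256.]
0.011 -0.01 [316.4 266.5] [305. 286.]
0.011 -0.02 [316.3 274.9] [305. 320.]
0.011 -0.03 [316.1 284.3] [304. 357.]
0.011 -0.04 [316.  294.8] [304. 399.]
[[0.513  0.2795 0.018 ]
 [0.5077 0.2581 0.018 ]
 [0.5022 0.2363 0.018 ]] -14.069999999999993
```

View pics/w3c.png

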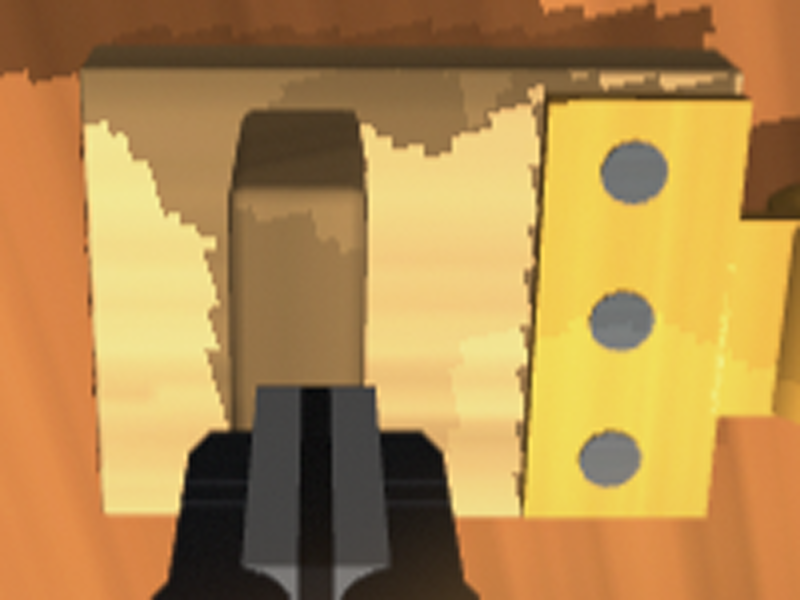

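Fingers are fully shut (reading 0) and the wrist crop shows their tips (318,292) drawn over the pull's top face. They closed above the pull, so the tips stand some 25 mm higher than the TCP reading implies. I'll open, then feel downward in small steps while watching the force.

```bash
python3 -m jog '[0,0,-5,0,0,0,1,0,0,0,0,0,0,1,0,0,0,0,0,0,1,0,0,0,0,0,0,1,0,0,0,0,0,0,1,0,0,0,0,0,0,1,0,0,0,0,0,0,1,0,0,0,0,0,0,1]'
python3 - <<'E'
from h import *
togo(.4642,.2685,.018,-13.5);cap("scene","s4"); cap("wrist","w4"); M=T(); print(proj(load("s4"),M[:3,3]))
b=cv2.imread("pics/s4.png")[130:250,330:450];a=cv2.imread("pics/w4.png")[170:470,160:480]
cv2.imwrite("pics/m4.png",np.hstack([cv2.resize(x,(400,400),interpolation=cv2.INTER_CUBIC) for x in(a,b)]))
E
```

```text
clock: 7.6
position: [0.4646, 0.2687, 0.0276]
orientation: [-2.461, -1.952, -0.003]
contact_force: [0.5, 0.8, -0.2]
grip_width: 0.085
pos [0.4646 0.2687 0.0276] shift mm [-0.3 -0.3  9.6] turn [ 0.0007 -0.0016  0.0061]
[385.55142852 195.7759544 ]
```

View pics/m4.png

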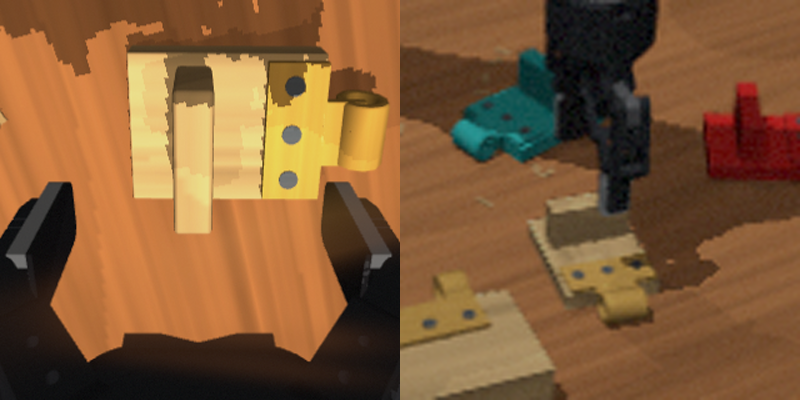

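```bash
python3 - <<'E'
from h import *
w=load("w4");M=T();Pi=np.linalg.inv(M)@w["P"];print(Pi.round(4).tolist())
for q in[(220,309),(420,307),(208,307),(433,307)]:
    o,d=ray(w,*q); dt=Pi[:3,:3]@(w["P"][:3,:3].T@d); 
    for dep in(.14,.15,.16,.17):print(q,dep,(Pi[:3,3]+dt*dep).round(4))
E
```

```text
[[-0.0001, -0.9448, -0.3275, 0.0841], [1.0, -0.0, -0.0001, 0.0011], [0.0, -0.3275, 0.9448, -0.1743], [0.0, 0.0, 0.0, 1.0]]
(220, 309) 0.14 [ 0.0109 -0.0384 -0.0515]
(220, 309) 0.15 [ 0.0056 -0.0413 -0.0428]
(220, 309) 0.16 [ 0.0004 -0.0441 -0.034 ]
(220, 309) 0.17 [-0.0048 -0.0469 -0.0252]
(420, 307) 0.14 [ 0.0116  0.0418 -0.0513]
(420, 307) 0.15 [ 0.0064  0.0447 -0.0425]
(420, 307) 0.16 [ 0.0013  0.0476 -0.0337]
(420, 307) 0.17 [-0.0039  0.0505 -0.0249]
(208, 307) 0.14 [ 0.0116 -0.0433 -0.0513]
(208, 307) 0.15 [ 0.0064 -0.0464 -0.0425]
(208, 307) 0.16 [ 0.0013 -0.0496 -0.0337]
(208, 307) 0.17 [-0.0039 -0.0528 -0.0249]
(433, 307) 0.14 [ 0.0116  0.0471 -0.0513]
(433, 307) 0.15 [ 0.0064  0.0503 -0.0425]
(433, 307) 0.16 [ 0.0013  0.0536 -0.0337]
(433, 307) 0.17 [-0.0039  0.0569 -0.0249]
```

Wrist geometry also puts the open tips about 45 mm behind the reported TCP, roughly 30 mm more than stated. I lower in small steps, watching the force.

```bash
python3 -m jog '[-0.5,0,8,0,0,0.003,1,0,0,8,0,0,0.002,1,0,0,0,0,0,0,1]'; python3 -m jog '[0,0,8,0,0,0,1,0,0,0,0,0,0,1]';python3 -m jog '[0,0,5,0,0,0,1,0,0,0,0,0,0,1]'
python3 - <<'E'
from h import *
togo(.4642,.2685,-.008,-13.5);cap("scene","s5"); cap("wrist","w5"); print(readout.get_state()["contact_force"])
b=cv2.imread("pics/s5.png")[130:250,330:450];a=cv2.imread("pics/w5.png")[170:470,160:480]
cv2.imwrite("pics/m5.png",np.hstack([cv2.resize(x,(400,400),interpolation=cv2.INTER_CUBIC) for x in(a,b)]))
E
```

```text
clock: 8.0
position: [0.4644, 0.2679, 0.0102]
orientation: [-2.466, -1.945, -0.002]
contact_force: [-1.1, 0.0, -1.0]
grip_width: 0.0854
clock: 8.2
position: [0.4641, 0.2678, 0.0009]
orientation: [-2.466, -1.945, -0.001]
contact_force: [0.8, -0.3, -0.5]
grip_width: 0.0856
clock: 8.4
position: [0.464, 0.2678, -0.0047]
orientation: [-2.466, -1.945, -0.0]
contact_force: [-0.1, -0.5, 1.1]
grip_width: 0.0854
pos [ 0.464   0.2678 -0.0047] shift mm [0.7 0.  3.3] turn [-0.0004 -0.0006  0.0006]
[ 0.11272232 -0.18740809 -0.42353844]
```

View pics/m5.png

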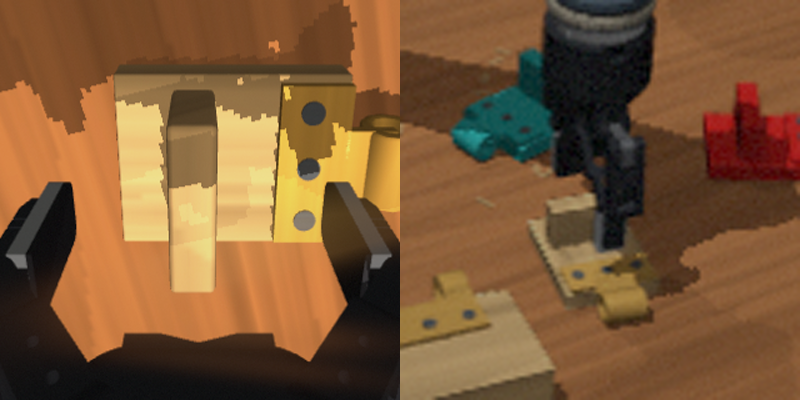

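Now the fingers straddle the pull's top, still with no contact. I go 6 mm lower and close.

```bash
python3 -m jog '[0.5,0,5,0,0,0,1,0,0,0,0,0,0,1]'; python3 -m jog '[0,0,0,0,0,0,-1,0,0,0,0,0,0,-1,0,0,0,0,0,0,-1,0,0,0,0,0,0,-1,0,0,0,0,0,0,-1,0,0,0,0,0,0,-1,0,0,0,0,0,0,-1,0,0,0,0,0,0,-1]' 80
python3 - <<'E'
from h import *
togo(.4642,.2685,-.010,-13.5);cap("scene","s6"); cap("wrist","w6"); print(readout.get_state()["contact_force"])
b=cv2.imread("pics/s6.png")[130:250,330:450];a=cv2.imread("pics/w6.png")[170:470,160:480]
cv2.imwrite("pics/m6.png",np.hstack([cv2.resize(x,(400,400),interpolation=cv2.INTER_CUBIC) for x in(a,b)]))
E
```

```text
clock: 8.7
position: [0.4649, 0.2691, -0.009]
orientation: [-2.466, -1.945, -0.004]
contact_force: [-0.8, 0.4, 1.5]
grip_width: 0.0854
clock: 9.5
position: [0.4647, 0.2694, -0.0085]
orientation: [-2.466, -1.945, -0.004]
contact_force: [-0.7, 0.3, 0.6]
grip_width: 0.015
pos [ 0.4647  0.2694 -0.0085] shift mm [-0.9 -0.2  1.5] turn [ 0.0011 -0.0025  0.0007]
[-0.2035573  -0.45763442 -0.31158244]
```

View pics/m6.png

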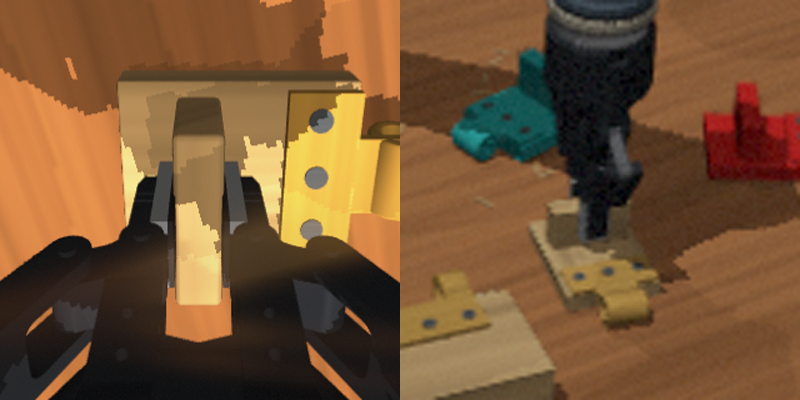

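Gripped: opening 15 mm, pads on both sides of the pull at crop (200,200), near its middle. Lifting.

```bash
python3 -m jog '[0,0,-15,0,0,0,-1,0,0,-25,0,0,0,-1,0,0,-35,0,0,0,-1,0,0,-35,0,0,0,-1,0,0,-35,0,0,0,-1,0,0,-15,0,0,0,-1,0,0,0,0,0,0,-1]'
python3 - <<'E'
from h import *
u=np.array([np.cos(np.radians(-9.5)),np.sin(np.radians(-9.5))])
e=np.array([.551,.073]); g=e-.078*u; print(g); togo(*g,.135,-9.5); cap("wrist","w7")
E
```

```text
clock: 10.3
position: [0.4622, 0.268, 0.1603]
orientation: [-2.464, -1.948, 0.003]
contact_force: [-0.8, -0.2, -2.6]
grip_width: 0.0145
[0.47406972 0.08587371]
pos [0.4622 0.268  0.1603] shift mm [-174.5   53.6   25.3] turn [-0.002   0.0009 -0.0671]
```

View pics/w7.png

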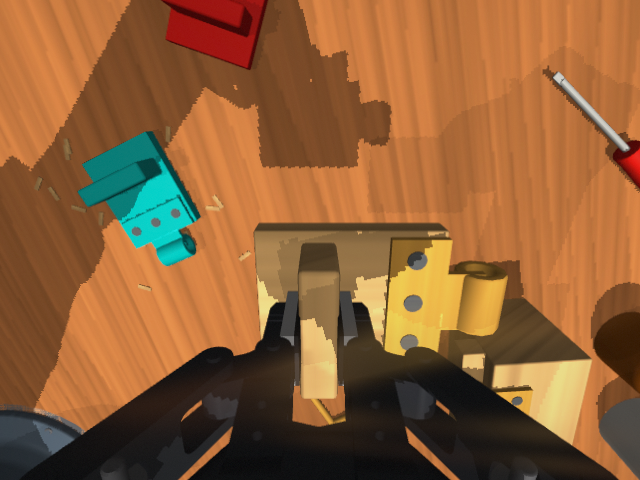

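```bash
python3 -m jog '[-35,10,4,0,0,-0.0134,-1,-35,10,4,0,0,-0.0134,-1,-35,10,4,0,0,-0.0134,-1,-35,10,4,0,0,-0.0134,-1,-30,8,4,0,0,-0.0134,-1,0,0,0,0,0,0,-1,0,0,0,0,0,0,-1]'
python3 - <<'E'
from h import *
togo(.474,.0859,.135,-9.5); cap("wrist","w8");cap("top","t8");cap("scene","s8")
b=cv2.imread("pics/s8.png")[150:300,270:430];a=cv2.imread("pics/t8.png")[150:300,260:420]
cv2.imwrite("pics/m8.png",np.hstack([cv2.resize(x,(400,375),interpolation=cv2.INTER_CUBIC) for x in(a,b)]))
E
```

```text
clock: 11.05
position: [0.467, 0.0842, 0.1309]
orientation: [-2.382, -2.032, 0.025]
contact_force: [-0.3, 1.2, -1.9]
grip_width: 0.0145
pos [0.467  0.0842 0.1309] shift mm [ 2.7  6.6 -4.3] turn [-0.0186  0.0052  0.0076]
```

View pics/m8.png

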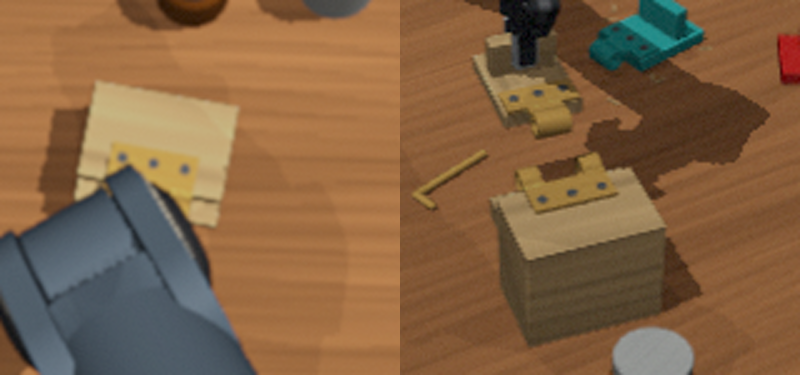

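View pics/w8.png

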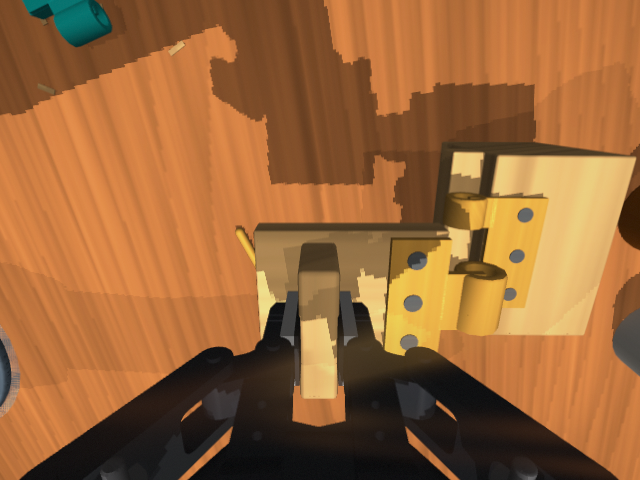

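Wrist view shows the held flap (knuckle at (482,300)) and the jamb: knuckle at (466,210), screws at (525,215), (517,256), (509,294), block top right of u≈487. I'll measure both in this one picture.

```bash
python3 - <<'E'
import cv2
t=cv2.imread("pics/w8.png")
cv2.imwrite("pics/w8c.png",cv2.resize(t[135:345,375:640],None,fx=2.85,fy=2.85,interpolation=cv2.INTER_CUBIC)[:600,:800])
E
```

```text
(no output)
```

View pics/w8c.png

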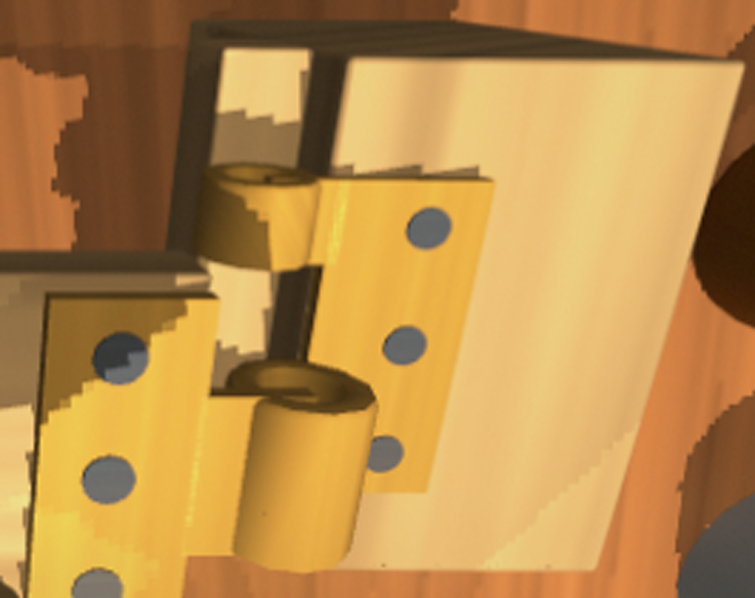

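```bash
cat > jm.py <<'E'
from h import *
yaw=lambda d:round(float(np.degrees(np.arctan2(d[1],d[0]))),2)
c=load("w8"); f=lambda u,v:(375+(u+.5)/2.85-.5,135+(v+.5)/2.85-.5)
b=np.array([onz(c,*f(*q),.102) for q in[(348,57),(743,64),(597,571)]])
print("block",b.round(4).tolist(),np.linalg.norm(b[1]-b[0]).round(4),np.linalg.norm(b[1]-b[2]).round(4),"yaw",yaw(b[1]-b[0]),yaw(b[1]-b[2])-90)
ctr=(b[0]+b[2])/2
y=np.radians((yaw(b[1]-b[0])+yaw(b[1]-b[2])-90)/2);ux=np.array([np.cos(y),np.sin(y)])
print("eye from block",(ctr[:2]-.0535*ux).round(4))
j=np.array([onz(c,*f(*q),.106) for q in[(429,229),(404,346),(382,454),(494,181),(428,492)]])
print("jscrews",j.round(4).tolist(),yaw(j[0]-j[2])-90,yaw(j[3]-j[4])-90,"mid leaf",(j[3]+j[4])/2, np.linalg.norm(j[0]-j[2]))
# flap screws in hand, plane z = M z + .0265
fz=.1309+.0265
s=np.array([onz(c,*f(*q),fz) for q in[(121,358),(108,480),(97,588)]]);print("fscrews",s.round(4).tolist(),yaw(s[0]-s[2])-90)
E
python3 jm.py
```

```text
block [[0.5771, 0.1309, 0.102], [0.6551, 0.1177, 0.102], [0.637, 0.0003, 0.102]] 0.0791 0.1188 yaw -9.62 -8.760000000000005
eye from block [0.5542 0.0741]
jscrews [[0.592, 0.0939, 0.106], [0.5876, 0.0683, 0.106], [0.5835, 0.0425, 0.106], [0.6047, 0.1022, 0.106], [0.594, 0.0311, 0.106]] -9.349999999999994 -8.5 mid leaf [0.59934017 0.06664759 0.106     ] 0.05210970386757563
fscrews [[0.5164, 0.0986, 0.1574], [0.5128, 0.0767, 0.1574], [0.5095, 0.0555, 0.1574]] -9.11
```

```bash
python3 - <<'E'
from h import *
togo(.4765,.0866,.110,-9.2)
E
```

```text
pos [0.4675 0.0857 0.1315] shift mm [ 2.4  9.1 21.4] turn [-0.0172  0.0046  0.0051]
```

```bash
python3 -m jog '[1.2,4.5,10,-0.009,0.002,0.002,-1,1.2,4.5,8,-0.009,0.002,0.002,-1,0,0,0,0,0,0,-1,0,0,0,0,0,0,-1,0,0,0,0,0,0,-1]'
python3 - <<'E'
from h import *
togo(.4765,.0866,.110,-9.2); cap("wrist","w9"); togo(.4765,.0866,.110,-9.2)
t=cv2.imread("pics/w9.png")
cv2.imwrite("pics/w9c.png",cv2.resize(t[135:345,375:640],None,fx=2.85,fy=2.85,interpolation=cv2.INTER_CUBIC)[:600,:800])
E
```

```text
clock: 11.7
position: [0.4768, 0.091, 0.1116]
orientation: [2.384, 2.046, 0.004]
contact_force: [0.3, -0.3, -2.3]
grip_width: 0.0147
pos [0.4768 0.091  0.1116] shift mm [-4.4  0.4  1.6] turn [ 0.0018 -0.0015  0.0081]
pos [0.4769 0.091  0.1117] shift mm [-4.4  0.3  1.7] turn [ 0.002  -0.0016  0.008 ]
```

View pics/w9c.png

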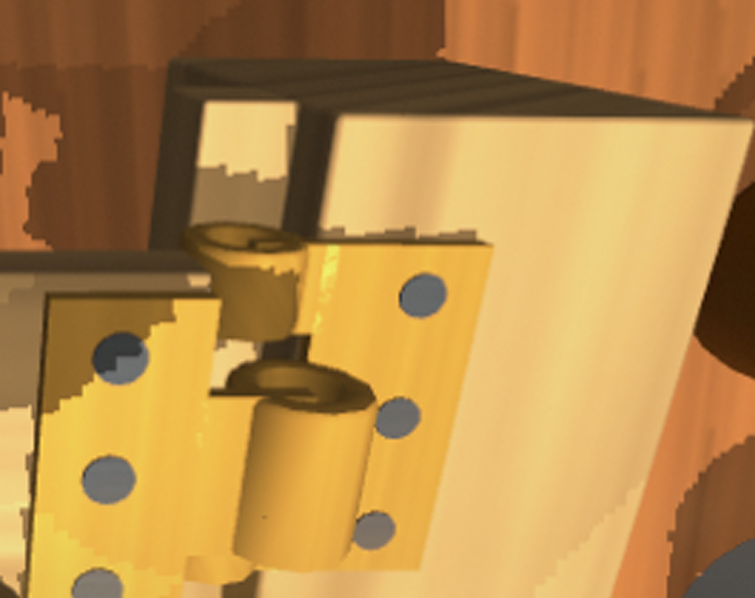

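```bash
python3 - <<'E'
from h import *
yaw=lambda d:round(float(np.degrees(np.arctan2(d[1],d[0]))),2)
c=load("w9"); f=lambda u,v:(375+(u+.5)/2.85-.5,135+(v+.5)/2.85-.5)
j=np.array([onz(c,*f(*q),.106) for q in[(423,296),(397,417),(374,530),(491,244),(420,570)]])
b=np.array([onz(c,*f(*q),.102) for q in[(335,115),(752,120)]])
s=np.array([onz(c,*f(*q),.1117+.0265) for q in[(121,358),(108,480),(97,588)]])
print("block edge yaw",yaw(b[1]-b[0]),np.linalg.norm(b[1]-b[0]),"j",yaw(j[0]-j[2])-90,yaw(j[3]-j[4])-90,np.linalg.norm(j[0]-j[2]),"flap",yaw(s[0]-s[2])-90,np.linalg.norm(s[0]-s[2]))
a=np.radians(-9.2);ux=np.array([np.cos(a),np.sin(a)]);uy=np.array([-ux[1],ux[0]])
jm=j[[0,2],:2].mean(0)*.5+j[1,:2]*.5;fm=s[:,:2].mean(0)
for n,p in(("jscrew",jm),("leafback",j[3:,:2].mean(0)),("blockfront",b[0,:2]),("fscrew",fm),("TCP",np.array([.4768,.091]))):print(n,p.round(4),((p-fm)@ux*1e3).round(1),((p-fm)@uy*1e3).round(1))
E
```

```text
block edge yaw -9.18 0.07930604766247833 j -9.060000000000002 -8.450000000000003 0.05206162872266497 flap -8.900000000000006 0.043743238161032205
jscrew [0.5879 0.0685] 67.1 -4.1
leafback [0.5993 0.0669] 78.6 -3.9
blockfront [0.5768 0.131 ] 46.1 55.7
fscrew [0.5223 0.0833] 0.0 0.0
TCP [0.4768 0.091 ] -46.2 0.3
```

```bash
python3 -m jog '[-4.2,0.9,0,0.002,-0.002,0.008,-1,0,0,0,0,0,0,-1,0,0,0,0,0,0,-1]'
python3 - <<'E'
from h import *
togo(.4771,.0868,.0795,-9.2)
E
```

```text
clock: 12.05
position: [0.4775, 0.0862, 0.1122]
orientation: [2.393, 2.034, 0.0]
contact_force: [-0.4, -0.6, -1.4]
grip_width: 0.0147
pos [0.4775 0.0862 0.1122] shift mm [ 0.5 -0.5 32.7] turn [ 0.0009  0.0005 -0.0011]
```

```bash
python3 -m jog '[0.5,-0.5,5,0.001,0,-0.001,-1,0,0,5,0,0,0,-1,0,0,0,0,0,0,-1,0,0,0,0,0,0,-1]'
python3 - <<'E'
from h import *
togo(.4771,.0868,.0795,-9.2); cap("wrist","w10"); cap("scene","s10")
t=cv2.imread("pics/w10.png")[135:345,375:640]; b=cv2.imread("pics/s10.png")[170:290,290:410]
cv2.imwrite("pics/m10.png",np.hstack([cv2.resize(t,(480,380),interpolation=cv2.INTER_CUBIC),cv2.resize(b,(320,380),interpolation=cv2.INTER_CUBIC)]))
E
```

```text
clock: 12.45
position: [0.4771, 0.0865, 0.1013]
orientation: [2.393, 2.035, -0.001]
contact_force: [0.6, 0.5, -2.3]
grip_width: 0.0144
pos [0.4771 0.0865 0.1013] shift mm [ 0.3  0.  21.8] turn [-0.0001  0.0006 -0.0006]
```

View pics/m10.png

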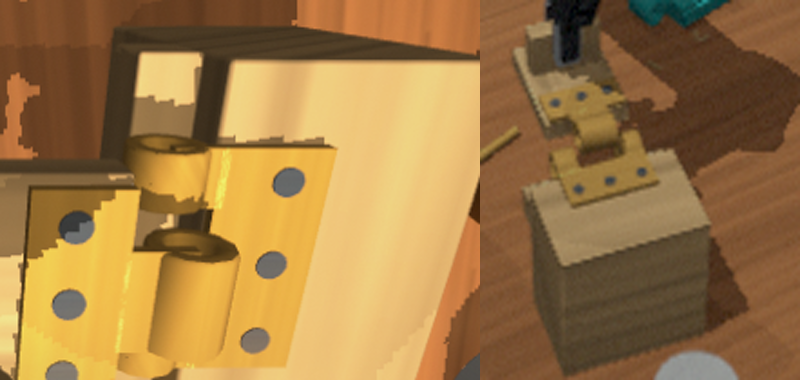

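Knuckle is centred above the gap in both views, with no contact. Continuing down gently.

```bash
python3 -m jog '[0.2,0,4,0,0,0,-1,0,0,4,0,0,0,-1,0,0,0,0,0,0,-1,0,0,0,0,0,0,-1]'
python3 - <<'E'
from h import *
togo(.4771,.0868,.0795,-9.2); cap("wrist","w11")
t=cv2.imread("pics/w11.png")
cv2.imwrite("pics/w11c.png",cv2.resize(t[135:345,375:640],None,fx=2.85,fy=2.85,interpolation=cv2.INTER_CUBIC)[:600,:800])
E
```

```text
clock: 12.95
position: [0.4773, 0.0868, 0.0928]
orientation: [2.393, 2.035, -0.0]
contact_force: [0.0, -0.3, -1.6]
grip_width: 0.0143
pos [0.4773 0.0868 0.0928] shift mm [ 0.  -0.2 13.3] turn [ 0.0003  0.0006 -0.0007]
```

View pics/w11c.png

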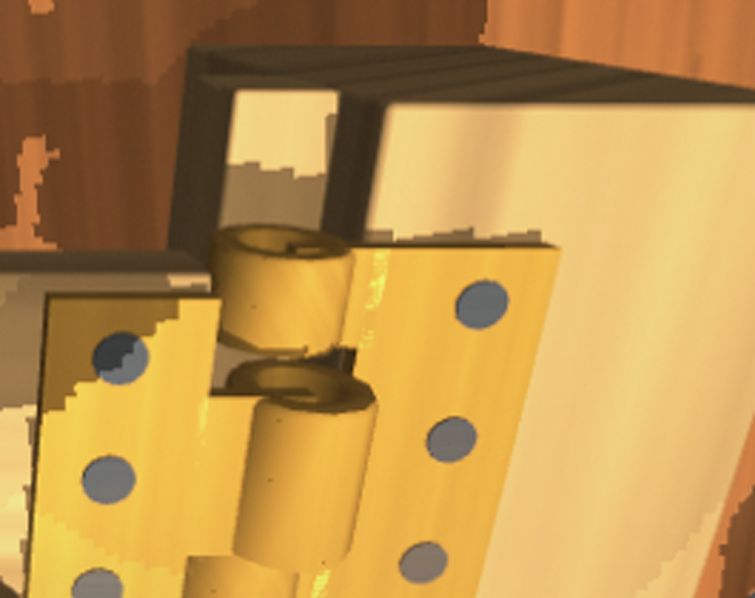

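```bash
python3 - <<'E'
from h import *
c=load("w11"); f=lambda u,v:(375+(u+.5)/2.85-.5,135+(v+.5)/2.85-.5)
j=np.array([onz(c,*f(*q),.106) for q in[(482,304),(451,440),(423,562)]]);lb=onz(c,*f(559,248),.106)
b=onz(c,*f(386,102),.102); z=.0928
s=np.array([onz(c,*f(*q),z+.0265) for q in[(121,358),(108,480),(97,588)]])
a=np.radians(-9.2);ux=np.array([np.cos(a),np.sin(a)]);uy=np.array([-ux[1],ux[0]])
fm=s[:,:2].mean(0)
yaw=lambda d:round(float(np.degrees(np.arctan2(d[1],d[0]))),2);print(yaw(j[0]-j[2])-90,yaw(s[0]-s[2])-90)
for n,p in(("jscrew",j[:,:2].mean(0)),("leafback",lb[:2]),("blockfront",b[:2]),("TCP",np.array([.4773,.0868]))):print(n,p.round(4),((p-fm)@ux*1e3).round(1),((p-fm)@uy*1e3).round(1))
# knuckle rims: axis centre at +y end face, z=eye height
jr=[onz(c,*f(*q),.100) for q in[(212,237),(354,245)]]; fr=[onz(c,*f(*q),z+.0205) for q in[(228,380),(376,400)]]
jr=np.mean(jr,0)[:2];fr=np.mean(fr,0)[:2]; print("rims j-f",((jr-fr)@ux*1e3).round(1),((jr-fr)@uy*1e3).round(1),"expect 0, 21",((fr-fm)@ux*1e3).round(1))
E
```

```text
-9.36 -9.370000000000005
jscrew [0.5879 0.0684] 66.0 0.2
leafback [0.6048 0.1025] 77.2 36.5
blockfront [0.5771 0.1313] 45.2 60.5
TCP [0.4773 0.0868] -46.2 0.7
rims j-f -1.0 22.5 expect 0, 21 33.4
```

```bash
python3 -m jog '[0,0,4,0,0,0,-1,0,0,4,0,0,0,-1,0,0,0,0,0,0,-1,0,0,0,0,0,0,-1]'; python3 -m jog '[0,0,3,0,0,0,-1,0,0,0,0,0,0,-1,0,0,0,0,0,0,-1]'
python3 - <<'E'
from h import *
togo(.4772,.0869,.0795,-9.2); cap("wrist","w12")
togo(.4772,.0869,.0795,-9.2);print(readout.get_state()["contact_force"])
t=cv2.imread("pics/w12.png")
cv2.imwrite("pics/w12c.png",cv2.resize(t[165:345,405:575],None,fx=3.3,fy=3.3,interpolation=cv2.INTER_CUBIC)[:600,:800])
E
```

```text
clock: 13.4
position: [0.4773, 0.0867, 0.0841]
orientation: [2.393, 2.035, -0.0]
contact_force: [0.3, 0.4, -2.3]
grip_width: 0.0146
clock: 13.7
position: [0.4774, 0.0867, 0.0809]
orientation: [2.393, 2.035, -0.0]
contact_force: [-0.6, 0.9, -1.9]
grip_width: 0.0145
pos [0.4774 0.0867 0.0809] shift mm [ 0.1 -0.2  1.4] turn [ 0.0005  0.0005 -0.0008]
pos [0.4773 0.0867 0.0809] shift mm [ 0.2 -0.2  1.4] turn [ 0.0004  0.0006 -0.0008]
[-0.23752555  0.2226389  -2.70550994]
```

View pics/w12c.png

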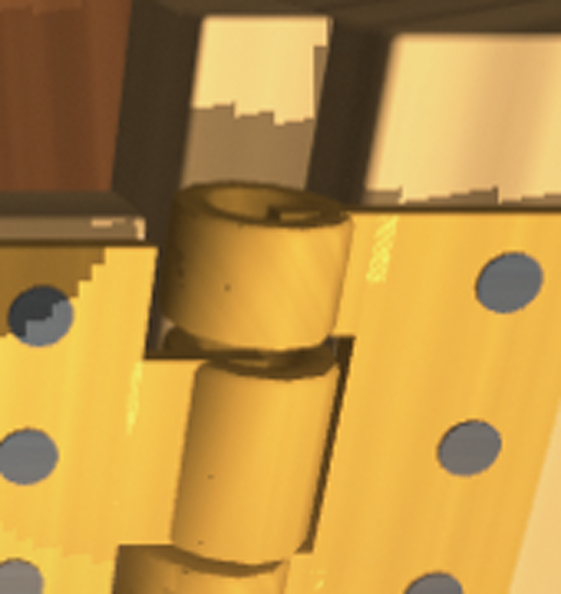

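Lined up, with no contact: a thin, even dark gap shows between the flap knuckle and the jamb leaf. Last 1.4 mm down, with a slight shift away from the face.

```bash
python3 -m jog '[0.2,-0.4,1.3,0,0.001,-0.001,-1,0,0,0,0,0,0,-1,0,0,0,0,0,0,-1]'
python3 - <<'E'
from h import *
togo(.4769,.0868,.0795,-9.2); cap("wrist","w13");cap("scene","s13");cap("top","t13")
togo(.4769,.0868,.0795,-9.2);print(readout.get_state()["contact_force"],readout.get_state()["torque"])
t=cv2.imread("pics/w13.png")[165:345,405:575];s=cv2.imread("pics/s13.png")[195:265,300:370]
cv2.imwrite("pics/m13.png",np.hstack([cv2.resize(t,(400,424),interpolation=cv2.INTER_CUBIC),cv2.resize(s,(400,424),interpolation=cv2.INTER_CUBIC)]))
E
```

```text
clock: 14.05
position: [0.477, 0.087, 0.0796]
orientation: [2.392, 2.036, 0.001]
contact_force: [0.0, -0.5, -2.5]
grip_width: 0.0142
pos [0.477  0.087  0.0796] shift mm [-0.2 -0.1  0.1] turn [ 0.0007 -0.0006  0.0003]
pos [0.477  0.087  0.0796] shift mm [-0.2 -0.1  0.1] turn [ 0.0007 -0.0006  0.0003]
[-0.35579659  0.01431267 -1.66112407] [-0.01187723  0.03259998 -0.02123081]
```

View pics/m13.png

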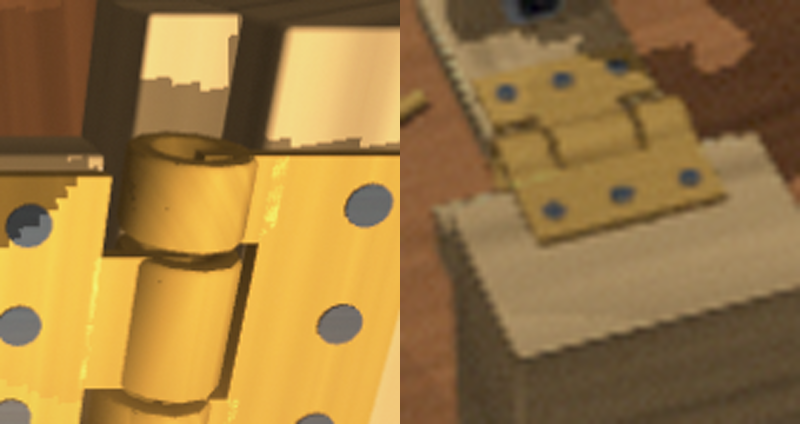

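View pics/w13.png

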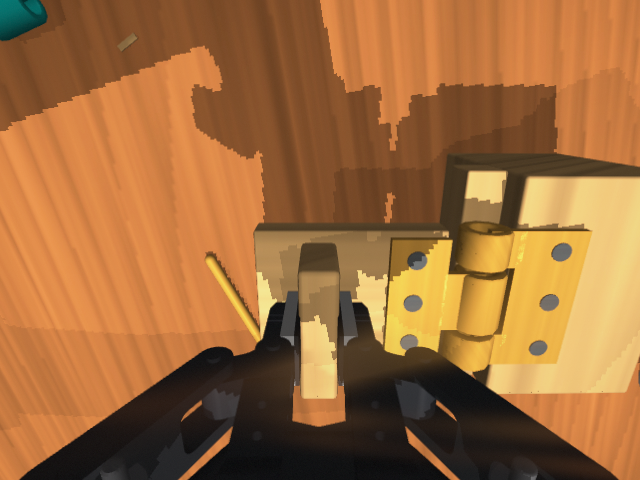

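```bash
python3 - <<'E'
from h import *
w=load("w13");s=load("s13")
fw=lambda u,v:(405+(u+.5)/(400/170)-.5,165+(v+.5)/(424/180)-.5); fs=lambda u,v:(300+(u+.5)*70/400-.5-0,195+(v+.5)*70/424-.5)
J=[tri([(w,*fw(*a)),(s,*fs(b[0]-400,b[1]))]) for a,b in[((369,205),(689,177)),((340,323),(622,194)),((316,425),(554,210))]]
F=[tri([(w,*fw(*a)),(s,*fs(b[0]-400,b[1]))]) for a,b in[((29,226),(619,67)),((18,325),(562,79)),((9,420),(506,92))]]
J=np.array(J[:2]);F=np.array(F[:2]);print("tri J",J.round(4).tolist(),"F",F.round(4).tolist())
a=np.radians(-9.2);ux=np.array([np.cos(a),np.sin(a)]);uy=np.array([-ux[1],ux[0]])
P=lambda q,z:onz(w,*q,z)[:2]
fm=np.mean([P(q,.106) for q in[(417,261),(412.5,303),(408.5,342)]],0);jm=np.mean([P(q,.106) for q in[(562,252),(549,302.5),(538,348)]],0);b=P((525,177),.102)
for n,p in(("j",jm),("b",b)):print(n,((p-fm)@ux*1e3).round(1),((p-fm)@uy*1e3).round(1))
E
```

```text
tri J [[0.5925, 0.0945, 0.1058], [0.5884, 0.0688, 0.1058]] F [[0.5268, 0.1013, 0.1057], [0.5228, 0.0794, 0.1059]]
j 66.4 0.1
b 45.1 60.0
```

Checks agree: both leaves triangulate to 105.8 mm height, hinge-axis offset is about 0.1 mm and block distance is 45.1 mm against 45.0 expected. Force is only the flap's weight, so I hand it in.

```bash
python3 - <<'E'
from h import *
from plant import workorder
s=readout.get_state();print(s["clock"],np.abs(s["dq"]).max(),s["grip_width"],s["position"]);print(workorder.job_done())
E
```

```text
14.2 0.0011223303843999352 0.014245652013158708 [0.47703547 0.08702634 0.07960821]
the job is handed in; nothing more can be done
None
```

The pale oak flap is held with its knuckle between the two jamb knuckles, level and square to the block. I handed the job in at 14.2 s, still gripping it at 80 N.

**Last checks:**
- **Height:** both leaf tops triangulate to about 105.8 mm, so the flap knuckle is at the jamb's height.
- **Along the hinge:** the flap is within 0.1 mm of centre.
- **Distance to the block:** the flap's screw row is 45.1 mm from the block's front face, against 45.0 mm expected.
- **Angle:** in the last yaw check, 13 mm above the final height, flap and jamb agreed to about 0.1°. I turned the flap less than 0.1° after that.
- **Forces:** the wrist read only about the flap's weight (2–3 N) all the way down, and the arm was still.

**What failed or disagreed:**
- The first grasp closed on air above the pull. The fingertips stood roughly 30 mm higher than the TCP reading implied, so I regrasped lower by camera.
- Judged from the knuckle rims and edges in the pictures before the last step, the flap sat about 1 mm too close to the block. The block-edge measurement did not show this. I settled on a shift of about 0.4 mm away from the block.

I did not touch the dark flap, the pin or anything else on the bench.

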